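# Clear the parts caddy and hold it up level

### The job

Somebody left a glasses case lying across the grip bar of the parts caddy. Take the case off and set it down flat on the printed booklet on the desk (do not drop it); then pick the caddy up by its grip bar and finish while holding it in the air, still and level, about 10 cm above the desk, with the solder spool and the little carton standing in it as they were. Leave the other things on the desk where they are.

Things in the scene. Friction and masses are not known exactly. Their poses are not given: they have to be found in the camera images.
- caddy: Open grey plastic caddy, 120 (x) x 240 (y) x 58 mm (z), about 0.35 kg, loose on the desk. Origin: centre of its underside; z up, y along its length. Floor 5 mm, walls 4 mm. Cross walls at y = -52 and +52 mm leave an open bay at each end (112 x 62 mm) and an empty middle bay, bridged along y by the black grip bar.
- grip_bar (a point): Middle of the grip bar's top face (caddy frame 0, 0, 58 mm; axes as the caddy's). The bar is straight and flat-sided: 14 mm wide (x), 100 mm long (y), 24 mm tall (z = 34 to 58 mm above the caddy's underside), its top flush with the walls; 49 mm of open space on each side of it, open below it down to the floor.
- glasses_case: Dark blue hard glasses case, shut for good, 60 (x) x 145 (y) x 41 mm (z), rounded, 0.11 kg. Origin: centre of its underside; z up, y along its length. At the start it lies flat across the middle of the caddy on the grip bar and walls (underside 58 mm above the desk), its length roughly across the caddy. (Another one far back plays no part.)
- spool: Solder spool with yellow flanges, 52 mm in diameter, 51 mm tall, 0.22 kg, standing loose in one end bay of the caddy (either end), its centre about 85 mm from the caddy's. Origin: centre of its underside; z up.
- carton: Small closed printed carton (yellow and purple), 52 x 75 x 46 mm, 0.09 kg, standing loose in the other end bay. Origin: centre of its underside; z up. As the spool is heavier, the caddy balances about 17 mm from the bar's middle towards the spool's end.
- booklet: Thin printed booklet, blue and yellow cover, 250 (x) x 150 (y) x 6 mm, lying fixed on the desk to the left or the right of the caddy. Origin: centre of its underside; z up. (A second, larger booklet farther back under the monitor plays no part.)
- multimeter: Yellow and black multimeter, 140 (x) x 69 (y) x 42 mm, loose bystander on the other side of the caddy from the booklet. Origin: centre of its underside.
- side_cutters: Side cutters with red handles, 53 x 157 (y) x 12 mm, loose bystander at the right. Origin: centre of the underside.
- screwdriver: Red screwdriver, 22 x 215 (y) x 22 mm, loose bystander behind the caddy. Origin: centre of the underside.
Things that resemble listed ones, but are neither listed nor needed, are in the scene too. Leave any blue look-alike of the carton alone.

How it is judged (in metres and radians):
On the way, in this order (a step that is already met when the one before it is completed fails the run):
1. the glasses case lies flat on the booklet, let go, and the caddy still stands on the desk (height (world z) of glasses_case below 0.012 m and angle between glasses_case's own z axis and vertical below 0.12 rad and x of glasses_case in the frame of booklet between -0.12 and 0.12 m and y of glasses_case in the frame of booklet between -0.07 and 0.07 m and contact force between glasses_case and the fingers below 0.1 N and linear speed of glasses_case below 0.03 m/s and height (world z) of caddy below 0.01 m), for 0.2 s.
2. the caddy is in the robot's grip, clear of the desk and level (height (world z) of caddy above 0.06 m and angle between caddy's own z axis and vertical below 0.14 rad and contact force between caddy and the fingers above 2 N), for 0.2 s.
At the end, for the whole second after the job is handed in: Caddy held by its bar (TCP within 65 mm of the bar's middle), underside 6 to 16 cm up, tilt under 0.12 rad, at rest (0.03 m/s, 0.15 rad/s), touching no case or meter; spool and carton upright on its floor; case flat (0.12 rad), at rest, let go, its centre over the booklet (height (world z) of caddy between 0.06 and 0.16 m and angle between each of caddy, glasses_case's own z axis and vertical below 0.12 rad and linear speed of each of caddy, glasses_case below 0.03 m/s and angular speed of caddy below 0.15 rad/s and contact force between caddy and the fingers above 2 N and distance between the grasp point and grip_bar below 0.065 m and contact force between caddy and glasses_case below 0.05 N and contact force between caddy and multimeter below 0.05 N and angle between each of spool, carton's own z axis and vertical below 0.2 rad and z of spool in the frame of caddy between 0 and 0.012 m and z of carton in the frame of caddy between 0 and 0.012 m and horizontal distance between each of spool, carton and caddy below 0.13 m and height (world z) of glasses_case below 0.012 m and x of glasses_case in the frame of booklet between -0.12 and 0.12 m and y of glasses_case in the frame of booklet between -0.07 and 0.07 m and contact force between glasses_case and the fingers below 0.1 N); the arm keeps its last pose, push and grip.
It fails at once if the glasses case is dropped or thrown (faster than 0.4 m/s out of the fingers) (linear speed of glasses_case above 0.4 m/s and contact force between glasses_case and the fingers below 0.01 N).
It fails at once if the caddy is tipped by more than 0.3 rad (angle between caddy's own z axis and vertical above 0.3 rad).
It fails at once if the spool or the carton is tipped over (angle between any of spool, carton's own z axis and vertical above 0.6 rad).
It fails at once if a bystander is shifted by more than 3 cm (distance of any of multimeter, side_cutters, screwdriver from where it was at the start of the episode above 0.03 m).
It also fails if it takes over 48 s, if anything falls off the work surface, if the arm or the gripper's body presses on something with over 40 N, if the wrist force passes 120 N, or if a joint passes its speed limit or range.

### The arm

A 6-joint arm with a two-finger parallel gripper is mounted at the origin on a cart in front of the work surface, level with it; the furniture and walls round the work are solid. World frame = base frame: x ahead of the robot, y to its left, z up, the work surface at z = 0. Lengths are in mm, angles in rad, forces in N, time in s.
With the tool pointing down it reaches from about 275 to 825 mm from the base axis. Payload 4.9 kg.
Tool frame: the origin (TCP) lies between the finger pads, 19 mm behind the fingertips; this is the grasp point; z points along the fingers, y is the line along which they close (so a half turn about z gives the same grasp; the last joint's range is limited). The gripper opens to 85 mm and grips with 20 to 120 N. Pads are 22 mm wide; open, the fingers measure 114 mm over their backs; the gripper's body (76 mm by 85 mm) begins 54 mm behind the grasp point. The pads swing forward as they close: fully open they stand 13 mm farther back than shut.
Start: joints at [-0.134, 0.326, -0.193, 1.052, 0, 1.437], TCP at [550.017, 0.009, 249.981] pointing down, gripper open.
Joint ranges: [-2.65, 2.65], [-0.97, 1.79], [-1.3, 1.35], [-1.93, 2.1], [-1.47, 1.37], [-3.14, 3.14]. Speed limits (rad/s): [2.57, 2.57, 3.14, 3.14, 3.14, 3.14].

### API

Orientations are given as [roll, pitch, yaw] about the fixed x, y, z axes, in that order (R = Rz(yaw) Ry(pitch) Rx(roll)).
In Python, from bench import bot, solve_ik, imaging gives the robot as it stands. Calls block until the motion is done:
- bot.move_ptp(position, orientation): joint-space move of the TCP to a pose.
- bot.movel(position, rot=None, max_speed=150, threshold=None): straight line of the TCP; rot=None keeps the orientation; max_speed is the mean speed in mm/s. With threshold (N) it stops when the force on the tool has changed by that much, and returns True; else False.
- bot.move_j(angles): joint-space move.
- bot.grip(opening, effort=None): opening from 0.0 (shut) to 1.0 (fully open); effort is the grip in N (None keeps the last); returns when the fingers have stopped.
- bot.dwell(seconds).
- solve_ik(position, orientation): joint angles nearest the present ones, or None.
- bot.get_state(): the state.
- imaging.capture(name): name is "scene" or "side" or "wrist"; returns the picture (400x640x3 uint8, blue, green, red); there is no depth.
- imaging.camera_model(name): a dict with "K" (3x3 intrinsics, pixels), "position" and "rotation" of the camera in the world. Camera axes: x right, y up, looking along -z (the intrinsics and any distortion apply to the point x, -y, -z); pixel columns grow to the right and rows downward; lengths in mm; the calibration is good to about 2 mm. The wrist camera is an equidistant fisheye: a pixel r from the principal point sees the ray r / f radians off the axis. A picture is of the moment at which its call begins: read the wrist's pose just before it. camera_model takes no time and is no camera call; for the wrist camera it gives the pose at the moment of the call.
A pose or a line that the arm cannot do raises bot.IKError and nothing moves.
- bot.sign_off(): hands the job in; it is judged then, once.
The state is a dict: "t": time; "qpos": joint angles; "joint_velocities": joint speeds; "effort": joint torques, N m; "tcp_pos": TCP position; "orientation": TCP orientation; "contact_force": force on the tool from outside, world axes, zero at the start; "wrist_torque": the same for the moment, N m; "opening": opening from 0.0 (shut) to 1.0 (fully open); "gripper_force": force on a finger pad.
Only numpy, scipy, OpenCV 4.12 (cv2) and the standard library are available. Lean on these libraries where they do the work, as an engineer would, in place of code of your own. Each camera call takes 0.05 s, during which the arm holds its last target. There are 200 camera calls.

## Working session

There is one attempt and no reset: what is moved stays moved. The work goes in short steps, each a Python script; the robot and the scene stay as the last script left them, time stands still between calls to the robot, and variables do not carry over. Pictures are saved under pics/ and viewed, at most 10 in all, crops included, and the job is handed in when it is done.

```bash
ls; mkdir -p pics
python3 - <<'E'
from bench import bot, imaging
import cv2,numpy as np
for n in ("scene","side","wrist"):
    m=imaging.camera_model(n); print(n,{k:np.round(v,3).tolist() if not isinstance(v,(str,dict)) else v for k,v in m.items()})
    cv2.imwrite(f"pics/{n}0.png",imaging.capture(n))
print(bot.get_state()["t"])
E
```

```text
pics
scene {'K': [[380.837, 0.0, 323.868], [0.0, 380.837, 201.065], [0.0, 0.0, 1.0]], 'position': [77.933, 682.137, 609.926], 'rotation': [1.063, 0.02, -2.64]}
side {'K': [[454.75, 0.0, 317.187], [0.0, 454.75, 198.057], [0.0, 0.0, 1.0]], 'position': [-643.487, -382.645, 973.034], 'rotation': [0.931, -0.002, -1.385]}
wrist {'K': [[309.707, 0.0, 321.532], [0.0, 309.707, 199.706], [0.0, 0.0, 1.0]], 'position': [550.297, 82.107, 373.731], 'rotation': [-0.322, 0.001, -0.001]}
0.15
```

View pics/scene0.png

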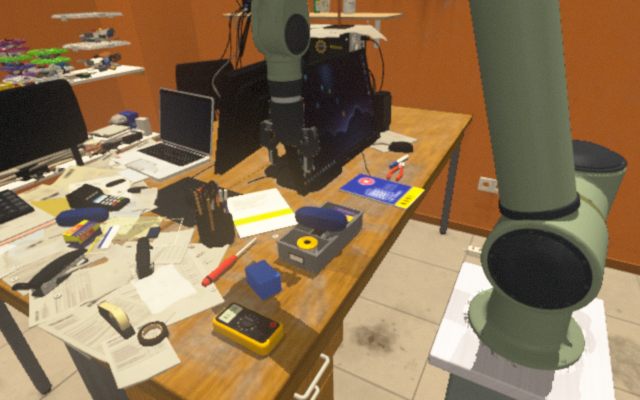

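View pics/wrist0.png

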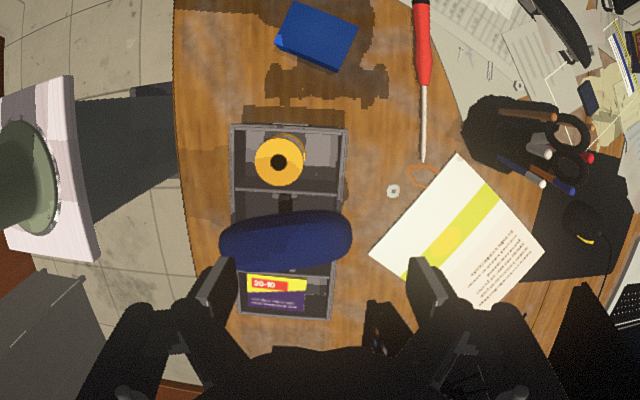

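View pics/side0.png

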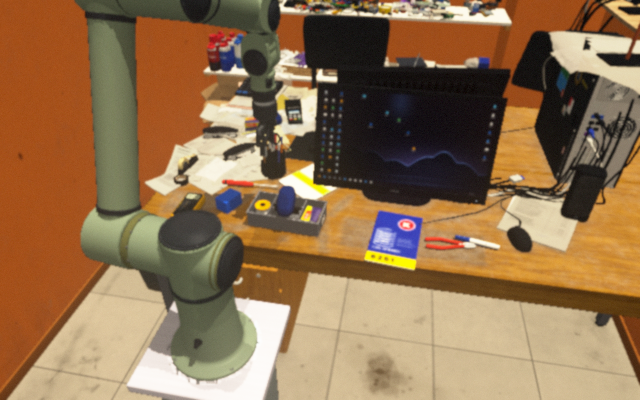

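The scene picture shows the caddy at (320,237), the case on it at (322,217), and the spool at (307,242). Booklet candidates are the blue and yellow one at scene (383,190) / side (394,240), and the white notebook with a yellow band at scene (260,212). The blue and yellow one fits: right colours, and on the opposite side of the caddy from the meter at (248,328). Case candidates are scene (322,217), lying on the caddy, and (82,216), far back. The first is meant. The blue box at (263,278) is the carton look-alike. The real carton is at wrist (275,293).

```bash
cat > h.py <<'E'
from bench import bot, solve_ik, imaging
import cv2, numpy as np
from scipy.spatial.transform import Rotation as Ro
def cast(name, px, z, m=None):
    m = m or imaging.camera_model(name); K=np.array(m["K"]); px=np.atleast_2d(np.asarray(px,float))
    a=(px-K[:2,2])/K[0,0]
    if name=="wrist":
        r=np.linalg.norm(a,axis=1,keepdims=True)+1e-9; d=np.c_[a/r*np.sin(r),np.cos(r)]
    else: d=np.c_[a,np.ones(len(a))]
    d=Ro.from_euler("xyz",m["rotation"]).apply(d*[1,-1,-1]); p=np.array(m["position"])
    return (p+d*((z-p[2])/d[:,2:]))[:,:2]
def blob(img, lo, hi, roi):
    x0,y0,x1,y1=roi; mk=np.zeros(img.shape[:2],np.uint8)
    mk[y0:y1,x0:x1]=cv2.inRange(cv2.cvtColor(img,cv2.COLOR_BGR2HSV),lo,hi)[y0:y1,x0:x1]
    mk=cv2.morphologyEx(mk,cv2.MORPH_CLOSE,np.ones((5,5)))
    return max(cv2.findContours(mk,0,1)[0],key=cv2.contourArea)[:,0]
def rect(p): 
    (c,s,a)=cv2.minAreaRect(p.astype(np.float32)); return np.round(c,1),np.round(s,1),round(a,1)
E
python3 - <<'E'
from h import *
w=cv2.imread("pics/wrist0.png");sc=cv2.imread("pics/scene0.png");sd=cv2.imread("pics/side0.png")
c=blob(w,(105,90,20),(130,255,255),(200,190,370,290)); print("case px",rect(c)); print("case",rect(cast("wrist",c,78)))
s=blob(w,(15,120,120),(30,255,255),(240,130,320,195)); print("spool",rect(cast("wrist",s,56)))
# grey caddy outline incl. everything inside, at rim height
for n,im,roi in (("scene",sc,(330,165,435,215)),("side",sd,(355,205,430,275))):
    hsv=im; b=np.vstack([blob(im,(100,120,60),(130,255,255),roi),blob(im,(20,120,90),(35,255,255),roi)])
    h=cv2.convexHull(b); print("booklet",n,rect(b),rect(cast(n,h[:,0],6)))
m=blob(sc,(15,150,100),(30,255,255),(200,290,295,365)); print("meter",rect(cast("scene",m,20)))
print("caddy rim guess",cast("wrist",[(232,125),(348,128),(332,320),(238,313)],58).round(0).tolist())
big=cv2.resize(w[105:335,200:380],None,fx=2.6,fy=2.6,interpolation=cv2.INTER_CUBIC)
b2=cv2.resize(sc[150:230,320:440],None,fx=2.6,fy=2.6,interpolation=cv2.INTER_CUBIC)
o=np.zeros((598,780,3),np.uint8);o[:,:468]=big[:598];o[:208,468:]=b2
o[220:220+195,468:]=cv2.resize(sd[195:270,350:470],(312,195));cv2.imwrite("pics/crop1.png",o)
E
```

```text
case px (array([283.5, 245.6]), array([ 51.8, 125.4]), 77.5)
case (array([506.7, -70. ]), array([139.7,  61. ]), 13.5)
spool (array([505.4,  20.7]), array([58.2, 51.9]), 76.9)
booklet scene (array([382.1, 190.8]), array([81.4, 23.5]), 12.7) (array([ 472.2, -428.9]), array([159.6, 250.6]), 85.2)
booklet side (array([393.7, 239.6]), array([52.6, 52.4]), 10.8) (array([ 470.2, -426. ]), array([156.1, 252. ]), 84.4)
meter (array([479.4, 275.1]), array([168.9, 196.5]), 32.6)
caddy rim guess [[457.0, 59.0], [577.0, 54.0], [564.0, -190.0], [439.0, -182.0]]
```

View pics/crop1.png

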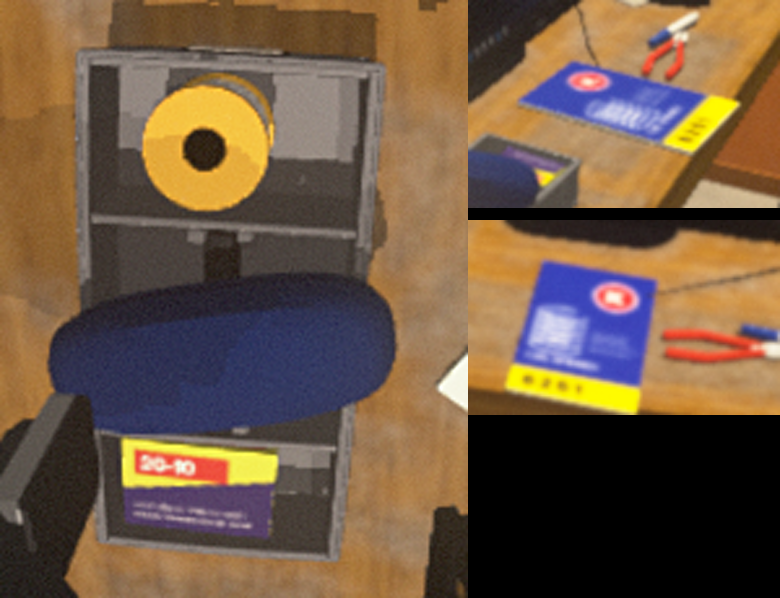

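The crop confirms the blue and yellow booklet, the dark blue case across the bar, the yellow spool at the +y end and the yellow/purple carton at the -y end. The left finger clips a corner of the case, so I'll take one more wrist view from nearly above.

Run:
```python
from h import *
o=bot.get_state()["orientation"]; print(np.round(o,3))
bot.move_ptp([508,-95,300],o)
m=imaging.camera_model("wrist"); w=imaging.capture("wrist"); cv2.imwrite("pics/w1.png",w); np.save("w1.npy",np.r_[m["position"],m["rotation"]])
c=blob(w,(105,90,20),(130,255,255),(200,120,440,330))
for z in (70,78,86): print("case",z,rect(cast("wrist",c,z,m)))
print(rect(c))
for y in (np.pi/2,-np.pi/2):
    print(solve_ik([508,-75,200],[o[0],o[1],o[2]+y]))
print(bot.get_state()["t"], m["position"])
```

```text
[-3.14  -0.     1.571]
case 70 (array([509.2, -65. ]), array([146. ,  60.3]), 5.4)
case 78 (array([509.2, -63.8]), array([142.7,  58.9]), 5.4)
case 86 (array([509.2, -62.7]), array([139.4,  57.6]), 5.4)
(array([322.4, 144.3]), array([ 51.4, 125.4]), 84.6)
[-0.28966973  0.3000145  -0.36547989  0.90508087 -0.0013072  -0.28964613]
[-2.91135175e-01  3.00138831e-01 -3.65302543e-01  9.05577928e-01
  1.30687003e-03  2.85048108e+00]
0.7333 [508.69037953 -13.55960288 424.69649653]
```

View pics/w1.png

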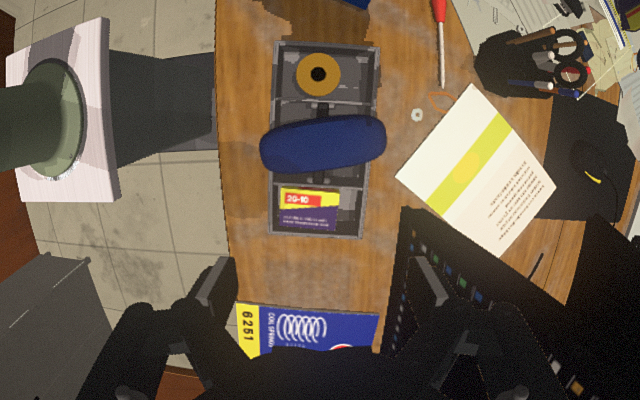

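The second view gives the case at (509, -64), yaw 5.4°, size about 146 x 60 mm, which matches its listed dimensions at z ≈ 70. The spool is at (318,75) and the carton at (310,208). Next I grasp the case.

Run:
```python
from h import *
o=[-np.pi,0,np.pi+0.094]
bot.grip(1.0,30)
bot.move_ptp([509,-64,160],o)
print("hit",bot.movel([509,-64,82],max_speed=80,threshold=6))
s=bot.get_state();print(np.round(s["tcp_pos"],1),np.round(s["contact_force"],1))
bot.grip(0.0,30)
s=bot.get_state();print(s["opening"],s["gripper_force"],np.round(s["contact_force"],1))
bot.movel([509,-64,100],max_speed=40)
s=bot.get_state();print(s["t"],s["opening"],s["gripper_force"],np.round(s["contact_force"],1))
cv2.imwrite("pics/sd1.png",imaging.capture("scene")[150:280,240:440].repeat(4,0).repeat(4,1)) if False else cv2.imwrite("pics/sd1.png",cv2.resize(imaging.capture("scene")[130:280,230:430],None,fx=3,fy=3))
```

```text
hit False
[509.4 -64.1  82.4] [ 0.1  0.5 -0.5]
0.6721374740185918 31.16436610626323 [-0.3  0.7  5.5]
4.475 0.6741452058405127 31.94780404312951 [-0.3 -0.2 -0.2]
```

View pics/sd1.png

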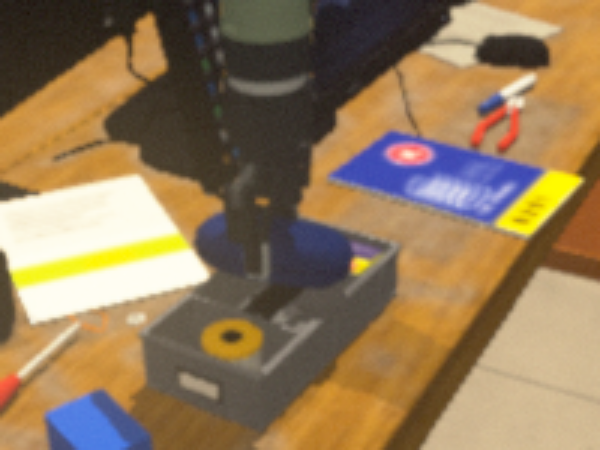

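The picture shows the case between the fingers, apparently level and just off the bar, with the caddy undisturbed. The booklet is clear. I'll lift it, check, carry it across and lower it.

Run:
```python
from h import *
o=[-np.pi,0,np.pi+0.0]
bot.movel([509,-64,170],max_speed=120)
s=bot.get_state();print(s["opening"],s["gripper_force"],np.round(s["contact_force"],1))
if s["opening"]<0.5: raise SystemExit
bot.movel([471,-427,120],rot=o,max_speed=150)
print("hit",bot.movel([471,-427,24],max_speed=40,threshold=2.5))
s=bot.get_state();print(s["t"],np.round(s["tcp_pos"],1),s["opening"],np.round(s["contact_force"],1))
cv2.imwrite("pics/p1.png",cv2.resize(imaging.capture("scene")[110:240,300:480],None,fx=4,fy=4))
```

```text
0.6748392405152814 31.982984137698622 [ 0.2  0.  -1.4]
hit True
9.825 [ 470.9 -427.    31.2] 0.6718694311135792 [-0.4  1.5  4.5]
```

View pics/p1.png

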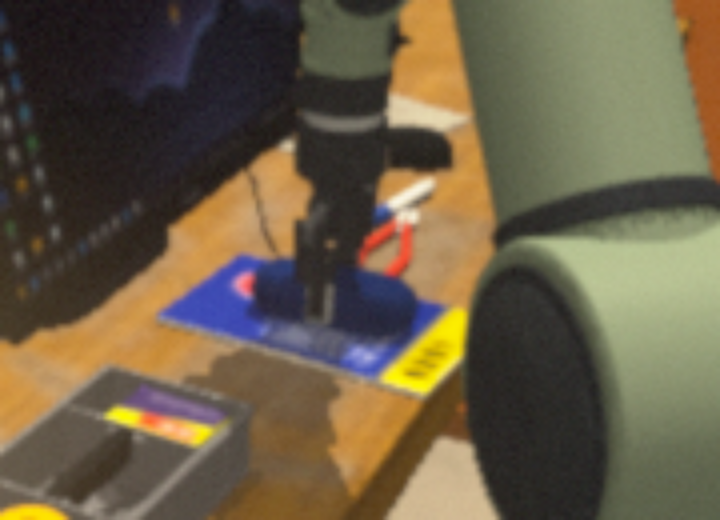

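The case is resting on the booklet: contact came at TCP z = 31, against 30 expected. I'll release it, back off, then measure the caddy and the case.

Run:
```python
from h import *
bot.grip(1.0); bot.movel([471,-427,150],max_speed=100)
s=bot.get_state();print(s["t"],np.round(s["contact_force"],1))
bot.move_ptp([508,-95,300],[-np.pi,0,np.pi/2]); bot.grip(0.5)
m=imaging.camera_model("wrist"); w=imaging.capture("wrist"); cv2.imwrite("pics/w2.png",w); np.save("w2.npy",np.r_[m["position"],m["rotation"]])
sc=imaging.capture("scene"); cv2.imwrite("pics/sc2.png",sc)
c=blob(sc,(105,90,20),(122,255,80),(340,150,430,215)); print("case(scene)",rect(c),rect(cast("scene",c,26)))
o=np.zeros((600,800,3),np.uint8)
o[:600,:400]=cv2.resize(w[30:255,250:400],(400,600),interpolation=cv2.INTER_CUBIC); o[:267,400:]=cv2.resize(sc[150:230,320:440],(400,267)); cv2.imwrite("pics/c2.png",o)
```

```text
11.625 [-0.4  0.6 -0. ]
case(scene) (array([395.4, 185.6]), array([14.6,  2.9]), 15.9) (array([ 424.7, -435.2]), array([19.9, 52.1]), 82.0)
```

View pics/c2.png

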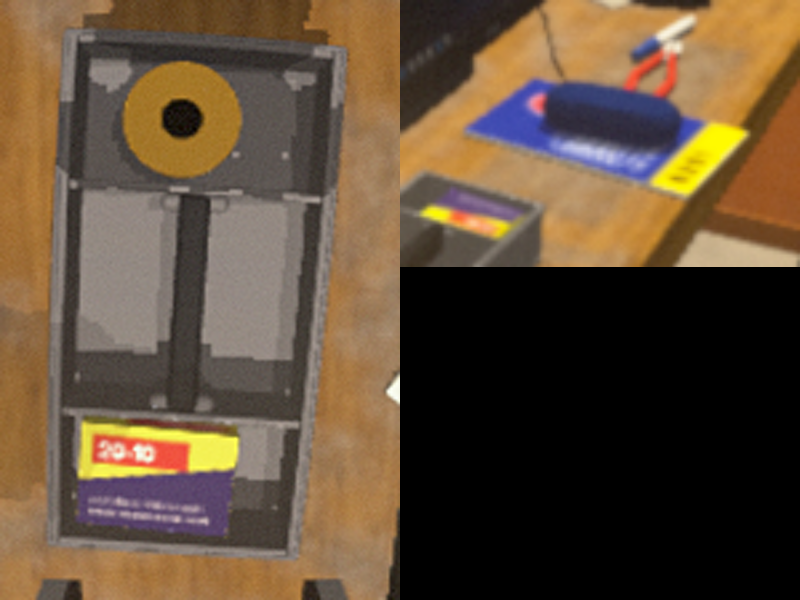

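The case lies flat in the middle of the booklet. The black bar runs from crop (195,195) to (183,408), i.e. wrist pixels (323,103) to (319,183). I'll fit it and check it against the caddy's rim corners.

Run:
```python
from h import *
w=cv2.imread("pics/w2.png");v=np.load("w2.npy");m=dict(imaging.camera_model("wrist"));m["position"],m["rotation"]=v[:3],v[3:]
P=lambda q:[(250+x/2.667,30+y/2.667) for x,y in q]
b=blob(w,(0,0,0),(180,255,62),(310,108,332,178)); r=cast("wrist",b,58,m); print("bar mask",rect(r))
e=cast("wrist",P([(195,195),(183,408)]),58,m); print("bar ends",e.round(1).tolist(),np.linalg.norm(e[0]-e[1]),e.mean(0))
k=cast("wrist",P([(66,30),(346,46),(296,558),(48,544)]),58,m);print("rim",k.round(1).tolist(),k.mean(0),[np.linalg.norm(k[i]-k[i-1]).round(1) for i in range(4)])
s=blob(w,(15,120,90),(30,255,255),(290,45,345,105)); print("spool",rect(cast("wrist",s,56,m)))
```

```text
bar mask (array([506.6, -64.4]), array([84.4, 14.9]), 86.8)
bar ends [[510.7, -16.8], [505.2, -113.7]] 97.05689659613861 [507.93502275 -65.24195028]
rim [[454.6, 58.7], [576.7, 52.0], [560.7, -190.3], [438.4, -182.7]] [507.59259687 -65.5790142 ] [np.float64(242.0), np.float64(122.3), np.float64(242.8), np.float64(122.6)]
spool (array([504.7,  17.5]), array([51.6, 51.2]), 89.7)
```

All the measures agree: bar centre (507.5, -65.5), yaw -0.06, rim 242 x 122 mm. I'll grip 17 mm from the bar's middle towards the spool.

Run:
```python
from h import *
o=[-np.pi,0,np.pi/2-0.06]; x,y=508.5,-48.5
bot.move_ptp([x,y,130],o)
print("hit",bot.movel([x,y,45],max_speed=80,threshold=8))
s=bot.get_state();print(np.round(s["tcp_pos"],1),np.round(s["contact_force"],1))
bot.grip(0.0,110)
s=bot.get_state();print(s["opening"],s["gripper_force"],np.round(s["contact_force"],1))
bot.movel([x,y,65],max_speed=30)
s=bot.get_state();print(s["t"],s["opening"],np.round(s["contact_force"],1),np.round(s["wrist_torque"],2))
bot.movel([x,y,145],max_speed=50); bot.dwell(0.5)
s=bot.get_state();print(s["t"],s["opening"],s["gripper_force"],np.round(s["contact_force"],1),np.round(s["wrist_torque"],2))
sc=imaging.capture("scene");sd=imaging.capture("side")
o=np.zeros((600,800,3),np.uint8);o[:,:400]=cv2.resize(sc[100:280,250:370],(400,600));o[:400,400:]=cv2.resize(sd[140:260,220:340],(400,400));cv2.imwrite("pics/f.png",o)
```

```text
hit False
[509.  -48.6  45.5] [-0.1 -0.2 -0. ]
0.14767720293998052 107.6185691356659 [-1.1  0.1  5.4]
17.175 0.14899043922174246 [ 0.3  0.6 -6.4] [-0.02  0.02 -0.  ]
19.425 0.145214841661103 107.14739084243774 [ 0.8 -0.3 -7.2] [-0.   -0.08 -0.  ]
```

View pics/f.png

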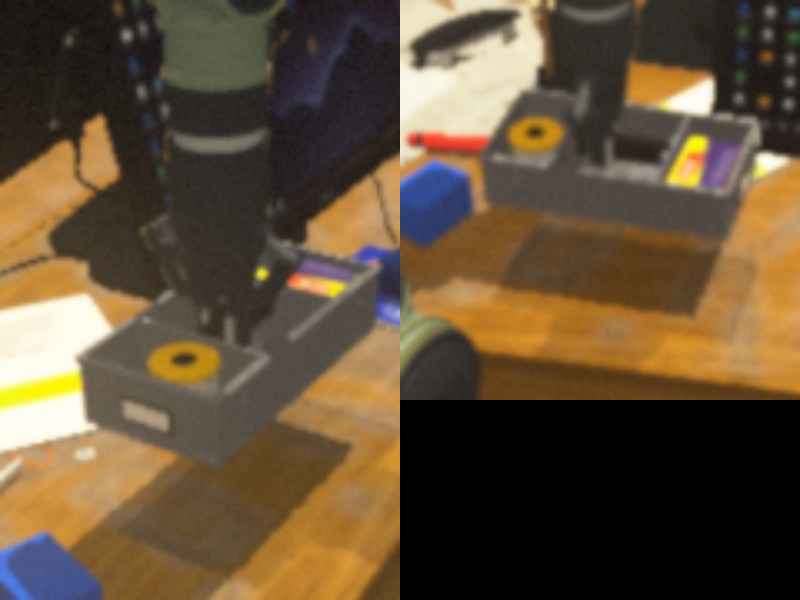

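The caddy is in the air, level and still, with the spool and carton upright in it. The 7 N load matches its weight and the torque at the wrist is close to zero. I'm handing in.

Run:
```python
from h import *
print(bot.sign_off())
```

```text
the job is handed in; nothing more can be done
None
```

The job is handed in, with no verdict returned: the glasses case lies flat on the blue and yellow booklet, and the caddy is held level about 10 cm up by its bar with the spool and carton upright in it.

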